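# Sticker the next slat on the drying stack

### The arm

A 7-joint arm with a two-finger parallel gripper is mounted at the origin on the work surface. World frame = base frame: x ahead of the robot, y to its left, z up, the work surface at z = 0. Lengths are in m, angles in rad, forces in N, time in s.
With the tool pointing down it reaches from about 0.425 to 0.95 m from the base axis. Payload 4.7 kg.
Tool frame: the origin (TCP) lies on the centre line of the jaws, within the pads' length; the fingertips stand robot.nose_length ahead of it and the grasp point (between the pads) lies 8 mm behind it (robot.nose_length is the distance from the TCP to the fingertips, in m); z points along the fingers, x is the direction in which the jaws open and shut, and the axes are right-handed (so a half turn about z gives the same grasp; the last joint's range is limited). The gripper opens to 85 mm and grips with 20 to 120 N. Pads are 22 mm wide; open, the fingers measure 114 mm over their backs; the gripper's body (76 mm by 85 mm) begins 54 mm behind the grasp point. The pads swing forward as they close: fully open they stand 13 mm farther back than shut.
Start: joints at [1.162, 0.469, -0.049, 1.532, 0.024, 1.141, -0.082], TCP at [0.25, -0.627, 0.242] pointing down, gripper open.
Joint ranges: [-2.59, 2.59], [-0.33, 1.99], [-1.39, 1.29], [0.1, 2.45], [-1.04, 4.18], [0.21, 1.99], [-2.66, 2.66]. Speed limits (rad/s): [2.57, 2.57, 3.14, 3.14, 3.14, 3.14, 3.14].

### API

Orientations are given as [roll, pitch, yaw] about the fixed x, y, z axes, in that order (R = Rz(yaw) Ry(pitch) Rx(roll)).
In Python, from plant import robot gives the robot as it stands. Calls block until the motion is done:
- robot.goto(position, orientation): joint-space move of the TCP to a pose.
- robot.move_straight(position, vel=0.15, attitude=None, contact_N=None): straight line of the TCP; attitude=None keeps the orientation; vel is the mean speed in m/s. With contact_N (N) it stops when the force on the tool has changed by that much, and returns True; else False.
- robot.move_joints(angles): joint-space move.
- robot.grip(opening, strength=None): opening from 0.0 (shut) to 1.0 (fully open); strength is the grip in N (None keeps the last); returns when the fingers have stopped.
- robot.sleep(seconds).
- robot.inverse_kinematics(position, orientation): joint angles nearest the present ones, or None.
- robot.sense(): the state.
- robot.grab_frame(name): name is "scene" or "top" or "wrist"; returns a dict with "image" (420x560x3 uint8, red, green, blue), "range_z" (420x560 float32, m along the optical axis (not along the pixel's ray), 0 where there is no reading), "fx", "fy", "cx", "cy" (pixels), "R" (3x3) and "t" (3): a world point X has camera coordinates R X + t. Camera axes: x right, y down, z forward; pixel columns grow to the right and rows downward; lengths in m; the calibration is good to about 2 mm. A picture is of the moment at which its call begins.
A pose or a line that the arm cannot do raises robot.IKError and nothing moves.
- robot.close_job(): hands the job in, once; it reports no verdict.
The state is a dict: "t": time; "joint_pos": joint angles; "joint_velocities": joint speeds; "effort": joint torques, N m; "tcp_pos": TCP position; "tcp_rot": TCP orientation; "wrist_force": force on the tool from outside, world axes, zero at the start; "torque": the same for the moment, N m; "opening": opening from 0.0 (shut) to 1.0 (fully open).
Only numpy, scipy, OpenCV 4.12 (cv2) and the standard library are available. Lean on these libraries where they do the work, as an engineer would, in place of code of your own. Each camera call takes 0.05 s, during which the arm holds its last target.

### The job

The oiled pine slats are drying in a stack with spacer sticks between the layers. Lay the two square sticks across the top slat, one straight above each of the sticks in the layer below, then set the loose slat down on them, squarely over the slats underneath, so that it rests level on both sticks with an air gap under it. Put things down rather than dropping them, and leave the thin strip, the tin and the tools where they are.

Things in the scene. Friction and masses are not known exactly. Their poses are not given: they have to be found in the camera images.
- stack: The stack so far, firm, 80 mm high: from the bench up two sticks, a slat, two sticks, a slat, each 20 mm thick. Slats 200 x 60 mm, exactly above one another; sticks 100 x 20 mm, lying across them 65 mm either side of the middle, so that their ends stick out 20 mm past each long edge. Origin: centre of the underside, on the bench. x along the slats, y across them, z up.
- seat_1 (a point): Point on the upper face of the stack's top slat (80 mm over the bench), on the slat's centre line, straight above the two lower sticks at one end (65 mm from the middle, on the stack's -x side). Axes as the stack.
- seat_2 (a point): The same at the other end (65 mm from the middle, on the stack's +x side).
- top_mid (a point): Middle of the upper face of the stack's top slat, 80 mm over the bench. Axes as the stack.
- stick_a_centre (a point): Raw pine spacer stick, pale, 100 mm long, 20 x 20 mm square in section, about 22 g, one of a matching pair (either may go to either end of the stack), lying loose on the bench. This point is its centre, half-way up (10 mm over the bench at the start). Its x axis runs along its length; its z axis points up at the start.
- stick_b_centre (a point): Raw pine spacer stick, pale, 100 mm long, 20 x 20 mm square in section, about 22 g, one of a matching pair (either may go to either end of the stack), lying loose on the bench. This point is its centre, half-way up (10 mm over the bench at the start). Its x axis runs along its length; its z axis points up at the start.
- slat_centre (a point): The loose oiled pine slat, 200 x 60 x 20 mm, about 125 g, lying flat on the bench. This point is its centre, half-way up (10 mm over the bench at the start). x runs along its length, y across its 60 mm width, z up. It is the same either way round.
- strip_centre (a point): Bystander: a thin raw pine strip, 100 x 30 x 8 mm, lying flat among the sticks; too thin to be one of the pair. This point is its centre, 4 mm over the bench; x along its length.
- tin: Bystander: a closed steel tin of wood oil with a paper band, 87 mm in diameter, 103 mm high, standing. Origin: centre of its underside.
- spanner: Bystander: a steel spanner about 170 mm long, lying on the bench. Origin: under its middle; x along it.
- screwdriver: Bystander: a screwdriver about 190 mm long with a black handle, lying on the bench. Origin: under its middle; x along it.
Things that resemble listed ones, but are neither listed nor needed, are in the scene too. What is meant by the part that bears slat_centre is not blue, and is the smaller of those in its own colour.

How it is judged:
By the outcome, as a careful person would: the job done as asked, in the order asked, and still so for the second after the job is handed in, with the robot touching nothing.
It also fails if it takes over 69 s, if anything falls off the work surface, if the arm or the gripper's body presses on something with over 40 N, if the wrist force passes 120 N, or if a joint passes its speed limit or range.

## Working session

There is one attempt and no reset: what is moved stays moved. The work goes in short steps, each a Python script; the robot and the scene stay as the last script left them, time stands still between calls to the robot, and variables do not carry over. Pictures are saved under pics/ and viewed, and the job is handed in when it is done.

```bash
ls; mkdir -p pics
python3 - <<'E'
from plant import robot
import cv2, numpy as np, pickle
print(robot.nose_length, {k:np.round(v,3) for k,v in robot.sense().items()})
for n in ["scene","top","wrist"]:
    f=robot.grab_frame(n); pickle.dump(f,open(f"{n}0.pkl","wb"))
    cv2.imwrite(f"pics/{n}0.png",f["image"][:,:,::-1])
    print(n,f["fx"],f["cx"],f["cy"],np.round(f["R"],3).tolist(),np.round(f["t"],3))
E
```

```text
pics
0.011 {'t': np.float64(0.0), 'joint_pos': array([ 1.162,  0.469, -0.049,  1.534,  0.024,  1.141, -0.082]), 'joint_velocities': array([ 0.001, -0.001,  0.   , -0.   ,  0.001, -0.002, -0.   ]), 'effort': array([ 0.0000e+00, -5.1032e+01, -4.6000e-02, -2.3772e+01,  1.1000e-02,
        8.0000e-03,  0.0000e+00]), 'tcp_pos': array([ 0.25 , -0.626,  0.241]), 'tcp_rot': array([ 3.142e+00,  2.000e-03, -1.191e+00]), 'wrist_force': array([ 0.184, -0.255,  0.894]), 'torque': array([-0.01 ,  0.005, -0.032]), 'opening': np.float64(0.998)}
scene 478.2263904207542 283.80949458021865 211.2944776716307 [[0.75, 0.661, 0.001], [0.543, -0.615, -0.572], [-0.378, 0.429, -0.82]] [-0.466 -0.177  1.597]
top 462.0196582202881 275.37554081542237 209.778896277122 [[-0.09, -0.996, 0.005], [-0.972, 0.086, -0.219], [0.218, -0.024, -0.976]] [0.115 0.557 1.215]
wrist 327.1025880230594 286.7233411230823 208.37991905160612 [[0.371, -0.929, -0.003], [-0.895, -0.358, 0.267], [-0.248, -0.097, -0.964]] [-0.674 -0.035  0.378]
```

View pics/scene0.png

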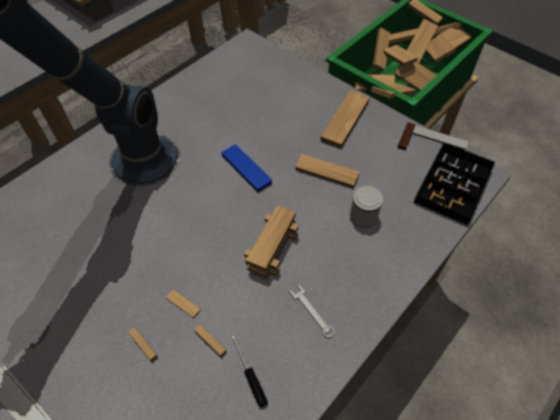

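View pics/top0.png

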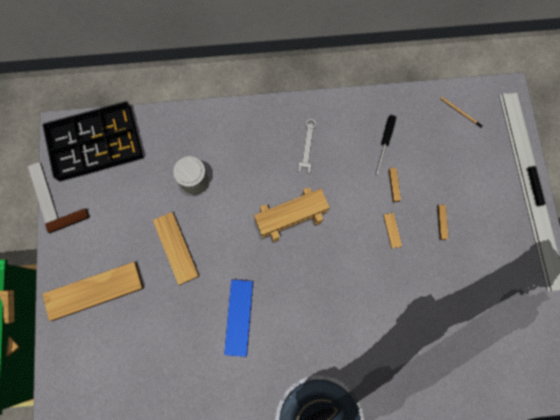

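The top view shows these candidates:
- **Sticks:** (395,185) and (443,222) are narrow. (392,230) is wider and flatter, so probably the thin strip.
- **Slats:** (175,248) is wood and smaller, (93,290) is wood and larger, and (238,318) is blue.

The stack is at (292,213). Next I'll measure them all.

```bash
cat > h.py <<'E'
import cv2, numpy as np, pickle
def cast(f,uv,z):
    uv=np.atleast_2d(uv).astype(float)
    d=np.c_[(uv[:,0]-f["cx"])/f["fx"],(uv[:,1]-f["cy"])/f["fy"],np.ones(len(uv))]
    R=np.array(f["R"]);c=-R.T@np.array(f["t"]); w=d@R
    return c+w*((z-c[2])/w[:,2])[:,None]
def proj(f,X):
    X=np.atleast_2d(X); c=X@np.array(f["R"]).T+np.array(f["t"])
    return np.c_[c[:,0]/c[:,2]*f["fx"]+f["cx"],c[:,1]/c[:,2]*f["fy"]+f["cy"]]
def heights(f):
    h,w=f["range_z"].shape; v,u=np.mgrid[:h,:w]; z=f["range_z"]
    d=np.stack([(u-f["cx"])/f["fx"]*z,(v-f["cy"])/f["fy"]*z,z],-1)
    X=(d-np.array(f["t"]))@np.array(f["R"]); X[z<=0]=np.nan
    return X
def shot(robot,n,name):
    f=robot.grab_frame(n); pickle.dump(f,open(f"{name}.pkl","wb")); cv2.imwrite(f"pics/{name}.png",f["image"][:,:,::-1]); return f
def load(name): return pickle.load(open(f"{name}.pkl","rb"))
def wood(f):
    hsv=cv2.cvtColor(f["image"],cv2.COLOR_RGB2HSV)
    return cv2.inRange(hsv,(5,90,60),(30,255,255))
def blobs(f,mask,amin=60):
    cs,_=cv2.findContours(mask,cv2.RETR_EXTERNAL,cv2.CHAIN_APPROX_NONE)
    return [c for c in cs if cv2.contourArea(c)>amin]
E
python3 - <<'E'
from h import *
for n in ["top0","scene0"]:
    f=load(n);X=heights(f)
    for c in blobs(f,wood(f)):
        M=np.zeros(X.shape[:2],np.uint8);cv2.drawContours(M,[c],-1,1,-1)
        h=X[...,2][M>0]
        m=c.mean(0)[0]
        hz=np.nanpercentile(h,70)
        P=cast(f,c[:,0],hz)[:,:2]
        (cx,cy),(w,l),a=cv2.minAreaRect((P*1000).astype(np.float32))
        print(n,m.round(),"z %.3f"%hz,"c",round(cx,1),round(cy,1),"size",round(w,1),round(l,1),"a",round(a,1))
E
```

```text
top0 [ 11. 346.] z -0.092 c 266.2 856.2 size 42.2 28.7 a 2.1
top0 [  7. 306.] z -0.042 c 375.3 850.8 size 94.3 36.9 a 2.3
top0 [ 92. 291.] z 0.028 c 391.8 581.0 size 78.8 261.7 a 14.5
top0 [392. 230.] z 0.010 c 488.2 -262.9 size 98.9 30.1 a 5.8
top0 [175. 248.] z 0.022 c 491.7 352.4 size 199.8 60.8 a 19.1
top0 [ 66. 220.] z 0.018 c 599.7 658.0 size 26.1 116.7 a 17.9
top0 [443. 222.] z 0.022 c 496.9 -405.8 size 22.9 98.4 a 84.9
top0 [291. 214.] z 0.082 c 546.8 20.7 size 102.9 200.0 a 17.0
top0 [394. 184.] z 0.022 c 618.7 -285.7 size 21.7 99.8 a 89.2
top0 [123. 145.] z 0.015 c 811.1 494.8 size 76.3 36.6 a 71.4
top0 [459. 110.] z 0.010 c 836.1 -517.8 size 128.3 7.9 a 46.1
scene0 [142. 343.] z 0.021 c 501.3 -408.8 size 19.2 100.9 a 84.4
scene0 [210. 340.] z 0.021 c 623.1 -289.2 size 19.4 101.1 a 88.3
scene0 [183. 303.] z 0.009 c 490.5 -264.4 size 99.7 29.3 a 5.8
scene0 [272. 239.] z 0.081 c 561.7 22.1 size 102.8 202.6 a 19.8
scene0 [327. 170.] z 0.021 c 496.4 351.8 size 199.1 62.5 a 18.9
scene0 [407. 133.] z 0.017 c 600.9 660.4 size 24.2 109.4 a 18.4
scene0 [345. 117.] z 0.027 c 398.3 581.6 size 80.6 263.2 a 14.5
scene0 [382.  91.] z -0.043 c 382.5 844.0 size 86.5 34.0 a 13.7
scene0 [452. 100.] z -0.299 c 522.6 1282.2 size 35.0 446.1 a 1.4
scene0 [392.  82.] z -0.084 c 359.4 969.3 size 68.2 185.9 a 89.3
scene0 [416.  45.] z -0.060 c 298.1 1231.7 size 345.6 538.5 a 2.7
```

View pics/wrist0.png

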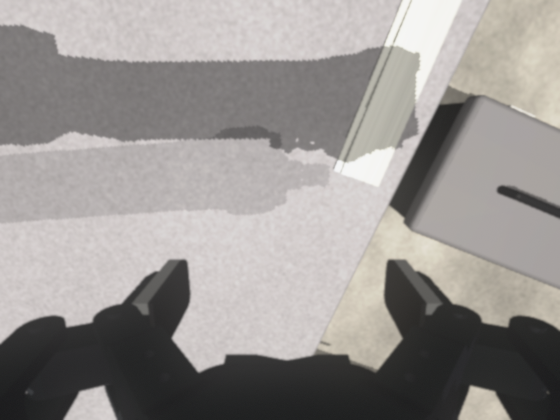

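Sizes and heights settle it:
- **Sticks:** top pixels (394,184) and (443,222), about 20 × 100 mm, upper face at z ≈ 0.021.
- **Strip:** (392,230), 30 × 99 mm and thin.
- **Loose slat:** (175,248), 200 × 61 mm. The other wooden board at (92,291) is 262 × 79 mm, and the third is blue.

I'll check this in one crop and isolate the stack's top face.

Run:
```python
from h import *
f=load("top0");im=f["image"][:,:,::-1]
a=cv2.resize(im[165:330,30:260],None,fx=1.7,fy=1.7,interpolation=cv2.INTER_CUBIC)
b=cv2.resize(im[165:330,360:520],None,fx=1.7,fy=1.7,interpolation=cv2.INTER_CUBIC)
cv2.imwrite("pics/crop0.png",np.hstack([a,b]))
for n in ["top0","scene0"]:
    f=load(n);X=heights(f)
    near=(abs(X[...,0]-.55)<.15)&(abs(X[...,1]-.02)<.15)
    m=((X[...,2]>.072)&near).astype(np.uint8)
    for c in blobs(f,m):
        P=cast(f,c[:,0],.08)[:,:2]*1000
        r=cv2.minAreaRect(P.astype(np.float32))
        print(n,"stack top",np.round(r[0],1),np.round(r[1],1),round(r[2],1), "z",np.median(X[...,2][m>0]))
```

```text
top0 stack top [554.   21.5] [ 61.5 200.1] 17.0 z 0.08074641843837022
scene0 stack top [556.5  19.3] [ 62.6 203.5] 17.3 z 0.07963729313420084
```

View pics/crop0.png

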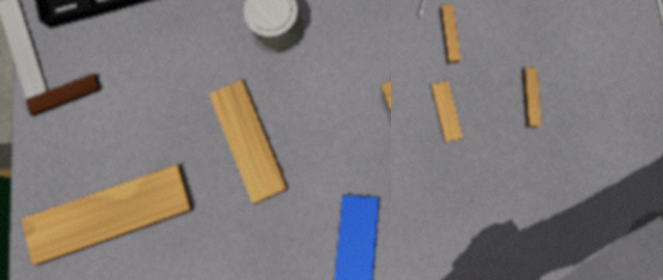

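The crop confirms the choice: the small wooden slat is at crop (248,140), the larger board at (105,215), and the two narrow sticks at (450,35) and (532,97). The wider piece at (447,110) is the strip. Next I'll hover near stick a (the one at top (443,222)) and look with the wrist camera.

Run:
```python
from plant import robot
from h import *
f=load("wrist0"); c=-np.array(f["R"]).T@f["t"]; s=robot.sense()
from scipy.spatial.transform import Rotation as Ro
T=Ro.from_euler("xyz",s["tcp_rot"])
print("cam in tool",T.inv().apply(c-s["tcp_pos"]), "view dir in tool",T.inv().apply(np.array(f["R"])[2]))
for nm,p,a in [("a",[.499,-.407],84.7),("b",[.621,-.287],88.8),("st",[.555,.02],17.1),("st2",[.555,.02],107.1),("slat",[.494,.352],109)]:
  for k in (0,-180,180):
    q=robot.inverse_kinematics([*p,.2],[np.pi,0,np.radians(a+k)])
    print(nm,a+k,None if q is None else np.round(q,2))
```

```text
cam in tool [-0.00026286 -0.06770569 -0.1306491 ] view dir in tool [-0.00096972  0.26646489  0.96384414]
a 84.7 [ 1.09  0.54 -0.68  1.63  0.37  1.1   1.79]
a -95.3 [ 0.65  0.45 -0.04  1.66  0.02  1.03 -1.06]
a 264.7 [ 0.65  0.45 -0.04  1.66  0.02  1.03 -1.06]
b 88.8 [ 0.83  0.62 -0.7   1.53  0.42  1.15  1.59]
b -91.2 [ 0.45  0.52 -0.11  1.55  0.06  1.07 -1.27]
b 268.8 [ 0.45  0.52 -0.11  1.55  0.06  1.07 -1.27]
st 17.1 [ 0.44  0.41 -0.71  1.84  0.31  1.01 -0.1 ]
st -162.9 [-0.92  0.52  1.12  1.91 -0.54  1.05 -2.41]
st 197.1 [-0.92  0.52  1.12  1.91 -0.54  1.05 -2.41]
st2 107.1 [ 0.63  0.5  -0.99  1.83  0.47  1.07  1.33]
st2 -72.9 [ 0.3   0.37 -0.53  1.85  0.22  0.99 -1.59]
st2 287.1 [ 0.3   0.37 -0.53  1.85  0.22  0.99 -1.59]
slat 109 [ 0.01  0.6  -1.02  1.71  0.56  1.15  0.74]
slat -71 [ 0.03  0.62 -1.06  1.71  0.59  1.16 -2.43]
slat 289 [ 0.03  0.62 -1.06  1.71  0.59  1.16 -2.43]
```

Run:
```python
from plant import robot
from h import *
robot.goto([.60,-.34,.28],[np.pi,0,np.radians(-93)])
print(robot.sense()["t"],robot.sense()["tcp_pos"])
f=shot(robot,"wrist","wrist1"); X=heights(f)
for c in blobs(f,wood(f)):
    M=np.zeros(X.shape[:2],np.uint8);cv2.drawContours(M,[c],-1,1,-1)
    hz=np.nanmedian(X[...,2][M>0]); P=cast(f,c[:,0],hz)[:,:2]
    r=cv2.minAreaRect((P*1000).astype(np.float32))
    print(c.mean(0)[0].round(),"z %.3f"%hz,np.round(r[0],1),np.round(r[1],1),round(r[2],1))
```

```text
1.8167 [ 0.59897668 -0.3416805   0.27986876]
[233. 256.] z 0.007 [ 490.3 -263.9] [99.3 29.4] 5.6
[342. 247.] z 0.019 [ 501.1 -407.1] [19.8 99.7] 84.5
[ 33. 216.] z 0.068 [574.9 -65.9] [ 79.3 109.7] 73.7
[241. 158.] z 0.019 [ 621.5 -288.5] [20.1 97.9] 89.2
```

View pics/wrist1.png

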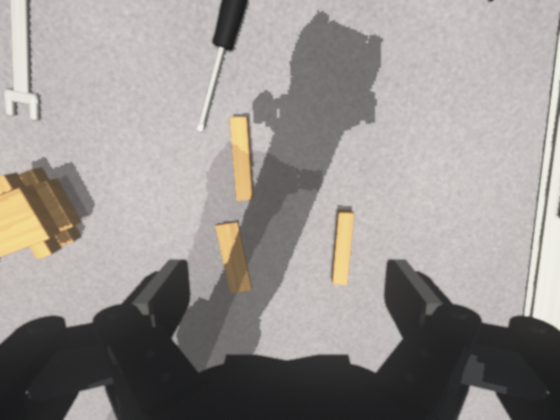

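The wrist view shows stick b at (241,158), stick a at (342,247) and the strip at (233,256). The positions match the fixed cameras to within about 2–4 mm. The screwdriver tip at (201,127) is clear of stick b's middle. Now the stack from above.

Run:
```python
from plant import robot
from h import *
robot.goto([.575,.015,.33],[np.pi,0,np.radians(-73)])
print(robot.sense()["t"],robot.sense()["tcp_pos"])
f=shot(robot,"wrist","wrist2"); X=heights(f)
m=((X[...,2]>.07)&(X[...,2]<.09)).astype(np.uint8)&(wood(f)>0)
for c in blobs(f,m,500):
    P=cast(f,c[:,0],.08)[:,:2]
    r=cv2.minAreaRect((P*1000).astype(np.float32))
    print(c.mean(0)[0].round(),len(c),np.round(r[0],1),np.round(r[1],1),round(r[2],1), np.median(X[...,2][m>0]))
```

```text
3.2167 [0.57535948 0.01267168 0.32960233]
[274. 190.] 421 [556.   22.7] [ 60.7 197.4] 16.8 0.07913892194918475
```

View pics/wrist2.png

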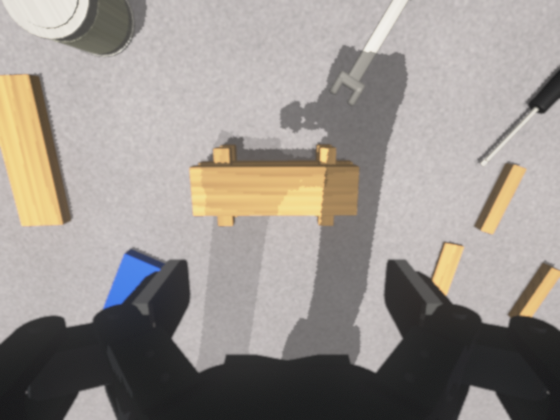

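The stack's top face spans (190–358, 165–217) in the picture and the sticks below it are visible at both ends. Three cameras put its centre within 3 mm, at about (0.5555, 0.0213), with its length at 107°. Picking stick a now.

```bash
cat >> h.py <<'E'
D=np.radians
def down(y): return [np.pi,0,D(y)]
def st(robot,msg=""):
    s=robot.sense(); print(msg,"t %.2f"%s["t"],"tcp",np.round(s["tcp_pos"]*1000,1),"yaw %.1f"%np.degrees(s["tcp_rot"][2]),"rp",np.round(np.degrees(s["tcp_rot"][:2]),1),"F",np.round(s["wrist_force"],1),"op %.3f"%s["opening"]); return s
E
python3 - <<'E'
from plant import robot
from h import *
robot.grip(.55,30)
robot.goto([.5005,-.4073,.12],down(-95.4)); robot.sleep(.2); st(robot,"hover")
robot.move_straight([.5005,-.4073,.014],vel=.1,attitude=down(-95.4)); robot.sleep(.2); st(robot,"down")
f=shot(robot,"wrist","wrist3")
E
```

```text
hover t 5.67 tcp [ 501.5 -406.5  120.6] yaw -95.3 rp [-179.9   -0. ] F [ 0.2 -0.3  0.7] op 0.552
down t 7.08 tcp [ 500.8 -407.5   14.7] yaw -95.4 rp [-179.9   -0. ] F [ 0.3 -0.3 -0.3] op 0.549
```

View pics/wrist3.png

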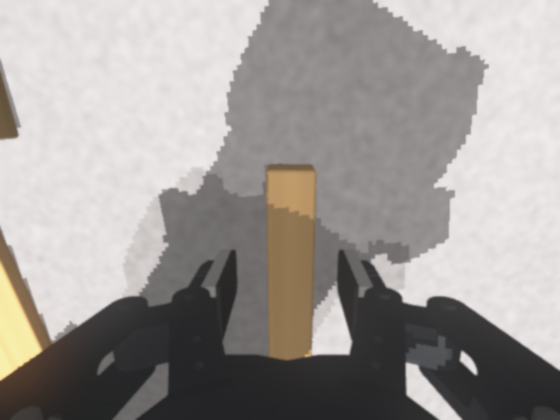

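The stick lies midway between the jaws, spanning columns 267–315. I'll grip it, lift and carry it to the +y seat.

```bash
cat >> h.py <<'E'
C=np.array([.5555,.0213]); A=107.0; u=np.array([np.cos(D(A)),np.sin(D(A))])
E
python3 - <<'E'
from plant import robot
from h import *
f=load("wrist3"); print("far end at",cast(f,[291,168],.02)*1000)
robot.grip(0.0,30); s=st(robot,"grip")
p=s["tcp_pos"]
robot.move_straight([p[0],p[1],.17],vel=.15,attitude=down(-95.4)); st(robot,"lift")
S=C+.065*u; print("seat",S)
robot.goto([*S,.17],down(A-180)); robot.sleep(.2); st(robot,"over")
shot(robot,"wrist","wrist4"); shot(robot,"scene","scene4")
E
```

```text
far end at [[ 549.43732847 -413.42671235   20.        ]]
grip t 7.48 tcp [ 500.7 -407.5   14.3] yaw -95.4 rp [-180.   -0.] F [-0.2 -0.2  2.8] op 0.227
lift t 8.68 tcp [ 500.1 -407.   168.8] yaw -95.4 rp [1.799e+02 1.000e-01] F [-0.1  1.   0.1] op 0.227
seat [0.53649584 0.08345981]
over t 10.67 tcp [536.8  82.4 169.9] yaw -73.1 rp [180.  -0.] F [-0.7  0.2 -0.2] op 0.227
```

View pics/wrist4.png

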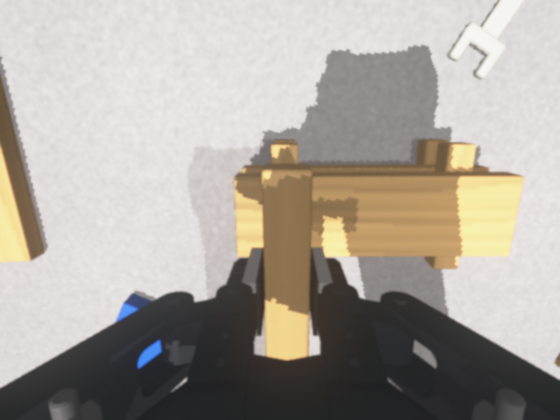

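The stick is held squarely, above the lower stick whose end shows at (285,152). Lowering it with contact stop.

Run:
```python
from plant import robot
from h import *
S=C+.065*u
robot.move_straight([*S,.101],vel=.1,attitude=down(A-180)); robot.sleep(.15); st(robot,"near")
r=robot.move_straight([*S,.090],vel=.02,contact_N=2.0); s=st(robot,f"contact {r}")
robot.grip(.42); s=st(robot,"open")
p=s["tcp_pos"]
robot.move_straight([p[0],p[1],.17],vel=.1); st(robot,"up")
f=shot(robot,"wrist","wrist5"); X=heights(f)
m=((X[...,2]>.09)&(X[...,2]<.11)).astype(np.uint8)&(wood(f)>0)
for c in blobs(f,m,300):
    P=cast(f,c[:,0],.1)[:,:2]*1000
    print(c.mean(0)[0],[np.round(v,1) for v in cv2.minAreaRect(P.astype(np.float32))], np.median(X[...,2][m>0]))
```

```text
near t 11.76 tcp [537.   83.6 101.8] yaw -73.0 rp [-179.9   -0. ] F [-0.2  0.3 -0.5] op 0.228
contact True t 12.18 tcp [536.7  83.5  94.2] yaw -73.0 rp [-180.   -0.] F [-0.5  0.3  4.7] op 0.227
open t 12.48 tcp [535.9  83.2  93.4] yaw -73.0 rp [179.9   0. ] F [-0.1 -0.4 -0.5] op 0.421
up t 13.40 tcp [535.4  83.1 169.4] yaw -73.0 rp [179.9   0. ] F [ 0.1 -0.2  1.3] op 0.424
[286.48830409 219.57602339] [array([536.6,  84. ]), array([98.6, 19.8]), np.float64(17.0)] 0.09911165295055879
```

View pics/wrist5.png

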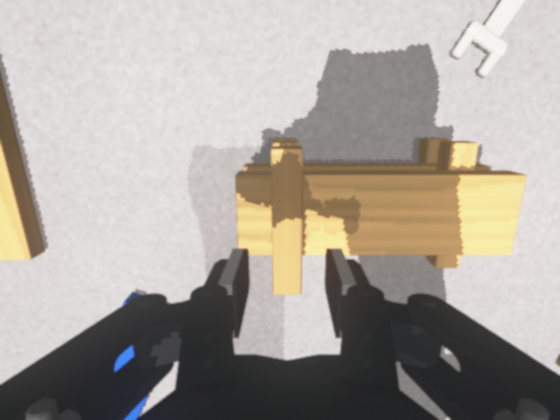

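The first stick lies at pixel (286,220), within 1 mm of its seat and at 17.0°. Now stick b.

Run:
```python
from plant import robot
from h import *
robot.grip(.55)
P=[.6215,-.288]
robot.goto([*P,.12],down(-90.9)); robot.sleep(.2); st(robot,"hover")
robot.move_straight([*P,.014],vel=.1,attitude=down(-90.9)); robot.sleep(.15); st(robot,"down")
f=shot(robot,"wrist","wrist6")
robot.grip(0.0,30); s=st(robot,"grip"); p=s["tcp_pos"]
robot.move_straight([p[0],p[1],.17],vel=.15,attitude=down(-90.9))
S=C-.065*u; print("seat",S)
robot.goto([*S,.17],down(A-180)); robot.sleep(.2); st(robot,"over")
f=shot(robot,"wrist","wrist7")
```

```text
hover t 15.35 tcp [ 622.2 -286.2  120.4] yaw -90.8 rp [-180.    0.] F [-0.7 -1.7 -0.9] op 0.548
down t 16.71 tcp [ 622.  -288.2   14.8] yaw -90.9 rp [-179.9   -0. ] F [ 0.3  0.4 -0.2] op 0.549
grip t 17.11 tcp [ 621.8 -288.1   14.3] yaw -90.9 rp [-180.   -0.] F [-0.4 -0.4  1.5] op 0.225
seat [ 0.57450416 -0.04085981]
over t 19.49 tcp [574.9 -42.9 169.8] yaw -73.2 rp [180.  -0.] F [-0.1 -0.7 -0. ] op 0.225
```

View pics/wrist6.png

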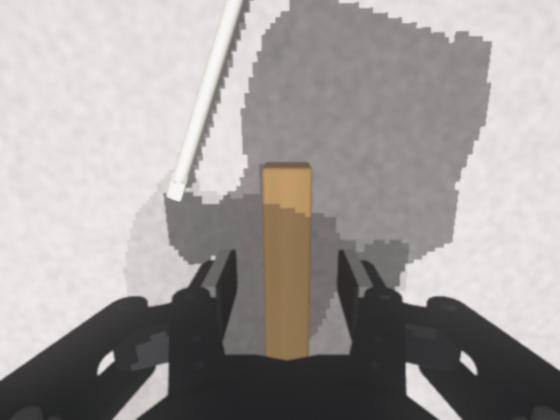

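View pics/wrist7.png

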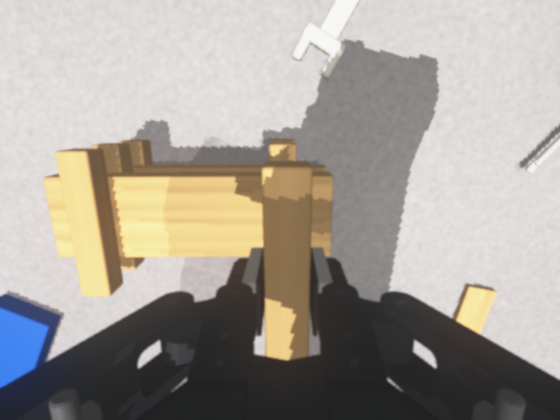

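Stick b was gripped at its middle, with the screwdriver tip at (175,190) untouched. It now hangs over the -y seat. Lowering, then looking at the slat.

Run:
```python
from plant import robot
from h import *
S=C-.065*u
robot.move_straight([*S,.101],vel=.1,attitude=down(A-180)); robot.sleep(.2); st(robot,"near")
r=robot.move_straight([*S,.090],vel=.02,contact_N=2.0); s=st(robot,f"contact {r}")
robot.grip(.42); s=st(robot,"open")
p=s["tcp_pos"]
robot.move_straight([p[0],p[1],.17],vel=.1); 
f=shot(robot,"wrist","wrist8"); X=heights(f)
m=((X[...,2]>.09)&(X[...,2]<.11)).astype(np.uint8)&(wood(f)>0)
for c in blobs(f,m,300):
    P=cast(f,c[:,0],.1)[:,:2]*1000
    print(c.mean(0)[0],[np.round(v,1) for v in cv2.minAreaRect(P.astype(np.float32))], np.median(X[...,2][m>0]))
robot.grip(1.0)
robot.goto([.51,.345,.30],down(109)); robot.sleep(.2); st(robot,"slat hover")
f=shot(robot,"wrist","wrist9"); X=heights(f)
for c in blobs(f,wood(f),1500):
    M=np.zeros(X.shape[:2],np.uint8);cv2.drawContours(M,[c],-1,1,-1)
    hz=np.nanmedian(X[...,2][M>0]); P=cast(f,c[:,0],hz)[:,:2]*1000
    print(c.mean(0)[0],hz,[np.round(v,1) for v in cv2.minAreaRect(P.astype(np.float32))])
```

```text
near t 20.58 tcp [575.  -40.9 101.7] yaw -73.0 rp [-179.9   -0. ] F [ 0.7 -0.4 -0.9] op 0.221
contact True t 21.00 tcp [574.7 -40.9  94.3] yaw -73.0 rp [-180.   -0.] F [-0.2  0.6  4.8] op 0.226
open t 21.31 tcp [573.9 -40.9  93.4] yaw -73.0 rp [179.9   0. ] F [-0.9 -0.7  0.7] op 0.422
[ 88.52733686 208.48853616] [array([537.7,  80.3]), array([98.6, 25.5]), np.float64(16.8)] 0.0990221558760083
[287.59289617 221.87704918] [array([575.6, -40. ]), array([97.6, 19.8]), np.float64(17.0)] 0.0990221558760083
slat hover t 24.88 tcp [510.3 344.5 299.7] yaw 108.9 rp [-180.    0.] F [-0.2 -0.1  0.1] op 0.999
[478.19153675 145.36971047] 0.025420862376144653 [array([400.6, 558.7]), array([ 76.8, 216.5]), np.float64(14.5)]
[298.64019851 156.52605459] 0.019272792851137713 [array([492.9, 354.8]), array([196.3,  59.3]), np.float64(18.9)]
[ 49.34963325 125.11735941] 0.07918864581945424 [array([536.2,  96.2]), array([104.8, 111.7]), np.float64(8.4)]
```

View pics/wrist8.png

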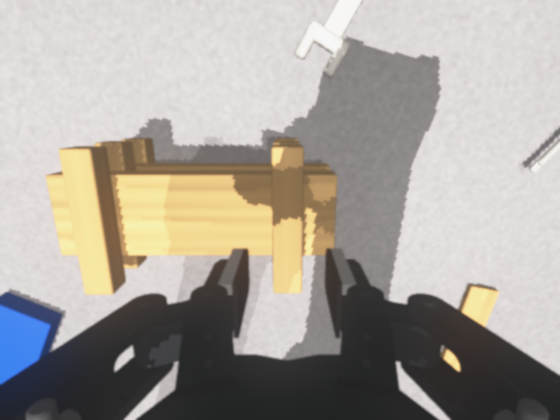

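View pics/wrist9.png

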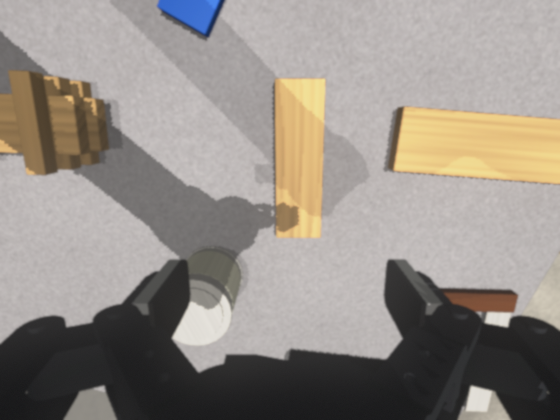

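Both sticks sit in their seats: stick b is at pixel (287,222), measured (575.6, −40.0) mm against a seat of (574.5, −40.9) mm. In the second view the slat is at (299,157) and the tin's lid at (195,310). I'll check the tin clearance and descend over the slat.

Run:
```python
from plant import robot
from h import *
tin=cast(load("top0"),[189,171],.103)[0]; print("tin",tin)
P=np.array([.4937,.353]); y=109.0
j=np.array([np.cos(D(y)),np.sin(D(y))]); d=tin[:2]-P
print("tin rel: along jaws %.3f, along slat %.3f"%(d@j, d@np.array([j[1],-j[0]])))
robot.goto([*P,.13],down(y)); robot.sleep(.2); st(robot,"hover")
r=robot.move_straight([*P,.012],vel=.08,attitude=down(y),contact_N=5); robot.sleep(.15); st(robot,f"down {r}")
f=shot(robot,"wrist","wrist10")
```

```text
tin [0.68442561 0.29015741 0.103     ]
tin rel: along jaws -0.122, along slat 0.160
hover t 25.84 tcp [494.9 353.9 132.1] yaw 108.9 rp [ 1.798e+02 -1.000e-01] F [-0.4  0.6 -0.2] op 0.999
down False t 27.62 tcp [493.9 353.1  12.4] yaw 109.0 rp [180.  -0.] F [ 0.6 -0.8  0.6] op 0.999
```

View pics/wrist10.png

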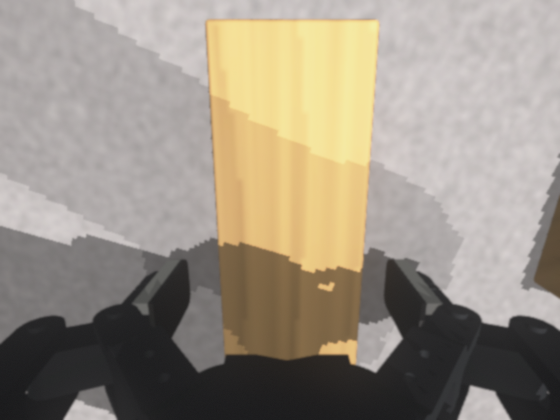

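The slat is centred between the jaws, spanning columns 207–378 at the far end. I'll go a few mm lower with contact guard for a deeper grip, then grip and lift.

Run:
```python
from plant import robot
from h import *
f=load("wrist10"); e=cast(f,[[207,20],[378,20]],.02).mean(0)[:2]*1000
a=D(19.0); print("far end",e,"centre",e+100*np.array([np.cos(a),np.sin(a)]),e-100*np.array([np.cos(a),np.sin(a)]))
P=np.array([.4937,.353])
r=robot.move_straight([*P,.008],vel=.02,contact_N=3); st(robot,f"lower {r}")
if r: robot.move_straight([*P,robot.sense()["tcp_pos"][2]+.007],vel=.05)
robot.grip(0.0,60); s=st(robot,"grip"); p=s["tcp_pos"]
robot.move_straight([p[0],p[1],.06],vel=.08,attitude=down(109)); robot.sleep(.15); st(robot,"lift")
shot(robot,"wrist","wrist11"); f=shot(robot,"scene","scene11")
im=f["image"][90:260,220:440,::-1]; cv2.imwrite("pics/crop11.png",cv2.resize(im,None,fx=3,fy=3,interpolation=cv2.INTER_CUBIC))
```

```text
far end [399.37254286 322.98318576] centre [493.92440042 355.5400012 ] [304.8206853  290.42637031]
lower False t 28.02 tcp [493.6 352.9   7.7] yaw 109.0 rp [-180.    0.] F [-0.2 -0.2  0.9] op 1.002
grip t 28.38 tcp [493.8 353.5   8.5] yaw 109.0 rp [179.9  -0. ] F [ 0.  -0.2  3. ] op 0.691
lift t 29.32 tcp [493.6 353.2  59.4] yaw 109.0 rp [-179.9    0. ] F [ 0.  -0.  -1.6] op 0.682
```

View pics/crop11.png

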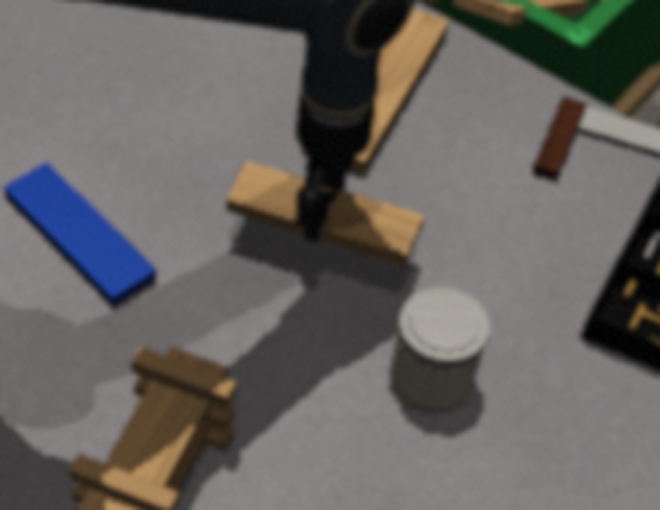

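View pics/wrist11.png

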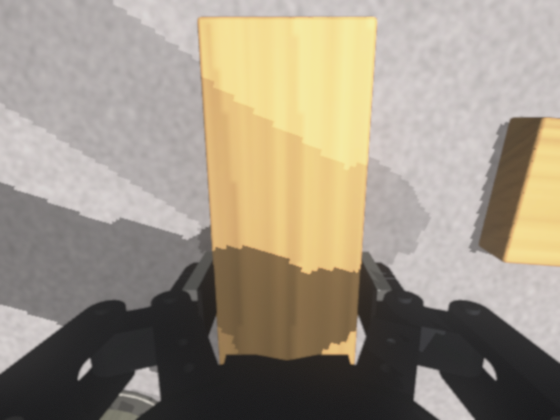

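The slat is held level at its middle and is clear of the tin, which is at crop (440,345). Carrying it over the stack.

Run:
```python
from plant import robot
from h import *
robot.move_straight([.4936,.3532,.22],vel=.2,attitude=down(109))
robot.goto([*C,.22],down(A-90)); robot.sleep(.25); st(robot,"over")
robot.move_straight([*C,.135],vel=.08,attitude=down(A-90)); robot.sleep(.25); st(robot,"near")
f=shot(robot,"wrist","wrist12"); X=heights(f)
f=shot(robot,"top","top12");X=heights(f)
im=f["image"][150:290,200:400,::-1]; cv2.imwrite("pics/crop12.png",cv2.resize(im,None,fx=3,fy=3,interpolation=cv2.INTER_CUBIC))
```

```text
over t 31.90 tcp [555.5  22.5 220. ] yaw 17.1 rp [-180.   -0.] F [-0.5  1.7 -0.7] op 0.690
near t 33.37 tcp [555.7  21.3 135.4] yaw 17.0 rp [180.  -0.] F [ 1.1  1.3 -1.2] op 0.691
```

View pics/wrist12.png

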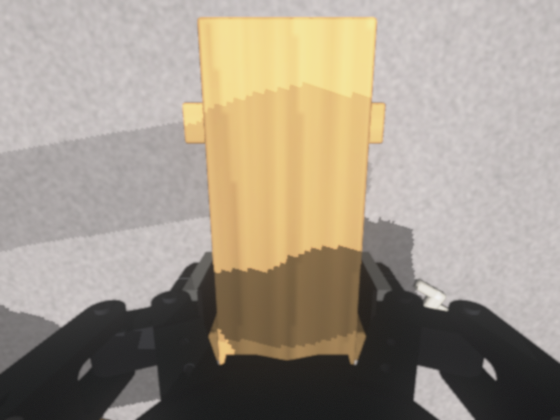

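View pics/crop12.png

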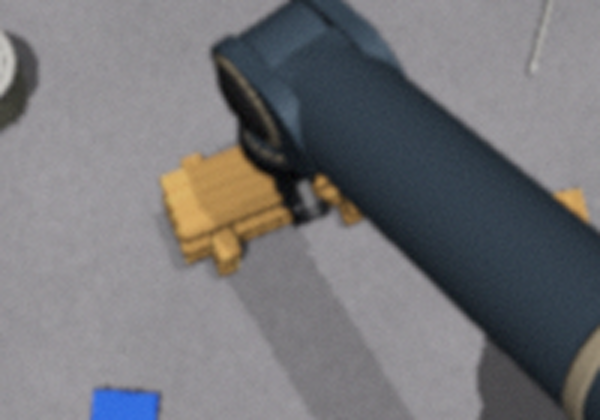

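The slat is directly above the sticks, whose ends show on both sides at (194,123) and (378,123). Lowering with contact stop.

Run:
```python
from plant import robot
from h import *
robot.move_straight([*C,.115],vel=.06); robot.sleep(.2); st(robot,"near")
r=robot.move_straight([*C,.104],vel=.02,contact_N=2.0); s=st(robot,f"contact {r}")
robot.sleep(.1); st(robot)
shot(robot,"scene","scene13")
f=load("scene13"); im=f["image"][180:300,220:340,::-1]; cv2.imwrite("pics/crop13.png",cv2.resize(im,None,fx=4,fy=4,interpolation=cv2.INTER_CUBIC))
```

```text
near t 34.15 tcp [555.7  21.4 115.3] yaw 17.0 rp [180.  -0.] F [-0.1 -0.9 -1.9] op 0.688
contact True t 34.56 tcp [555.7  21.3 108.5] yaw 17.0 rp [180.  -0.] F [-1.5 -0.5  4.8] op 0.688
 t 34.66 tcp [555.7  21.3 108.5] yaw 17.0 rp [180.  -0.] F [-0.1  0.2  5.6] op 0.684
```

View pics/crop13.png

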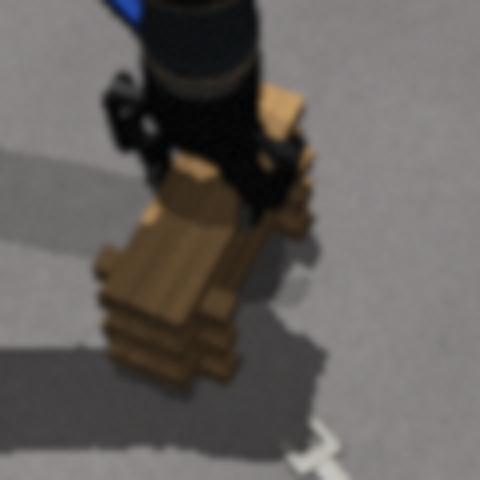

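Contact came at 108.5 mm, as expected, and the slat rests on the sticks. Releasing, backing off and checking.

Run:
```python
from plant import robot
from h import *
robot.grip(1.0); s=st(robot,"open"); p=s["tcp_pos"]
robot.move_straight([p[0],p[1],.22],vel=.1,attitude=down(A-90)); st(robot,"up")
f=shot(robot,"wrist","wrist14"); 
robot.goto([.575,.015,.35],down(-73)) ; robot.sleep(.2); shot(robot,"wrist","wrist15")
robot.goto([.30,-.55,.30],down(-68)); robot.sleep(.2)
for n in ("top","scene"): shot(robot,n,n+"15")
st(robot,"end")
for n in ("wrist15","top15","scene15"):
    f=load(n); X=heights(f); near=(abs(X[...,0]-.55)<.15)&(abs(X[...,1]-.02)<.15)
    m=((X[...,2]>.112)&(X[...,2]<.13)&near).astype(np.uint8)
    for c in blobs(f,m,300):
        P=cast(f,c[:,0],.12)[:,:2]*1000
        Y=X[m>0]; k=np.linalg.lstsq(np.c_[Y[:,:2],np.ones(len(Y))],Y[:,2],rcond=None)[0]
        print(n,[np.round(v,1) for v in cv2.minAreaRect(P.astype(np.float32))],"z",np.median(Y[:,2]),"tilt deg",np.degrees(k[:2]).round(2))
for n,m in (("top0","top15"),("scene0","scene15")):
    for q in (n,m):
        f=load(q); X=heights(f)
        print(q,[(c.mean(0)[0].round(1).tolist()) for c in blobs(f,wood(f))][:10])
f=load("scene15"); im=f["image"][190:290,220:320,::-1]; cv2.imwrite("pics/crop15.png",cv2.resize(im,None,fx=5,fy=5,interpolation=cv2.INTER_CUBIC))
```

```text
open t 35.10 tcp [554.8  21.  107.5] yaw 17.0 rp [-1.8e+02  1.0e-01] F [ 0.2  0.3 -0.1] op 1.002
up t 36.38 tcp [554.3  20.8 219.3] yaw 17.0 rp [-1.8e+02  1.0e-01] F [-0.2 -0.7 -0.3] op 1.003
end t 40.46 tcp [ 300.4 -549.8  300. ] yaw -68.0 rp [-180.   -0.] F [-0.5 -0.2 -1.5] op 0.998
wrist15 [array([556.5,  22.3]), array([ 59. , 198.7]), np.float64(17.1)] z 0.11913505649027831 tilt deg [-0.21  0.02]
top15 [array([555. ,  20.9]), array([ 61.6, 200.1]), np.float64(17.0)] z 0.12079693621985818 tilt deg [ 0.21 -0.01]
scene15 [array([557.5,  18.6]), array([ 62.4, 204.1]), np.float64(17.3)] z 0.11970621323589581 tilt deg [-0.55  0.03]
top0 [[11.3, 345.9], [7.3, 305.5], [91.6, 291.0], [392.2, 230.2], [175.3, 248.0], [66.0, 219.7], [442.5, 222.0], [291.2, 213.6], [394.4, 184.3], [123.3, 145.2]]
top15 [[11.3, 345.9], [7.3, 305.5], [91.6, 291.0], [392.2, 230.2], [66.0, 219.7], [291.8, 211.2], [123.4, 145.2], [459.0, 110.3]]
scene0 [[142.0, 343.3], [209.5, 340.1], [182.8, 303.1], [272.1, 239.0], [327.2, 169.6], [407.4, 133.1], [345.4, 117.3], [382.3, 91.4], [451.7, 100.5], [392.4, 82.4]]
scene15 [[182.8, 303.1], [272.0, 231.9], [407.4, 133.4], [345.2, 117.4], [382.3, 91.4], [451.4, 100.8], [392.4, 82.4], [416.2, 44.5]]
```

View pics/wrist15.png

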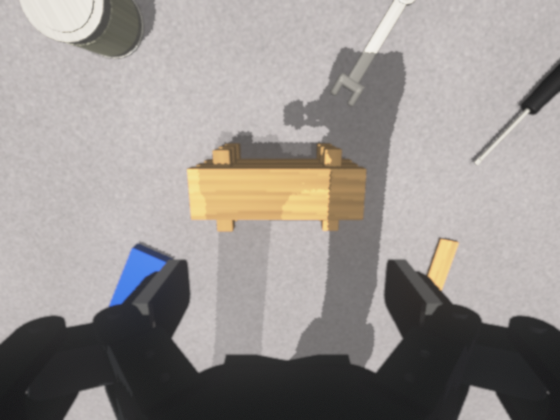

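View pics/crop15.png

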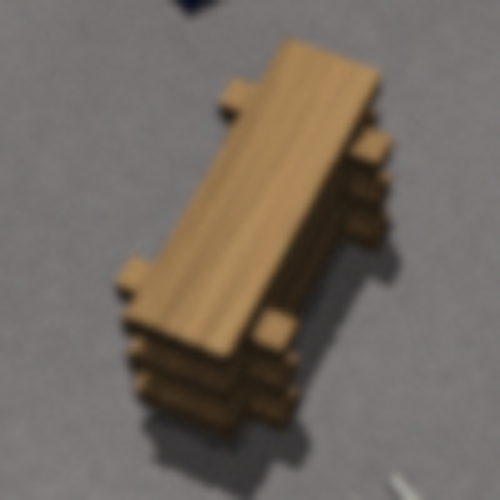

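View pics/top15.png

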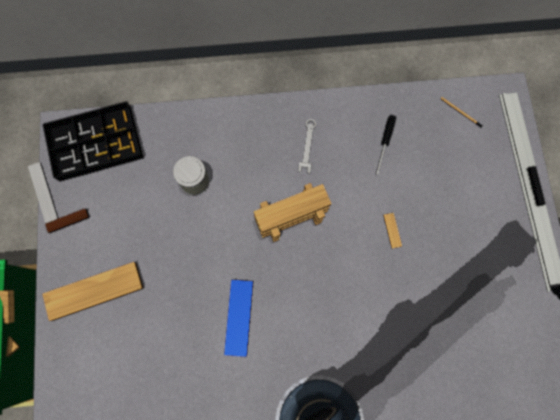

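The final views show the slat at (292,211) in the top picture, square over the stack. All four stick ends stick out from under it, each above the ends below. The strip, tin and tools are in their original places. Handing in.

Run:
```python
from plant import robot
print(robot.sense()["t"]); robot.close_job()
```

```text
40.4583
the job is handed in; nothing more can be done
```

I laid the two sticks across the stack's top slat, one above each pair below, then set the loose slat down on them. I handed the job in at 40.5 s of the 69 s allowed, with the arm clear of everything. Each piece was lowered until it made light contact (about 5 N) before I let go.

**Last checks:**
- **Sticks:** the wrist camera showed both within about 1.5 mm of their seats. Both lay at 17.0°, matching the stack.
- **Slat:** its centre is within about 1–1.5 mm of where each camera saw the stack's top face at the start. It is turned no more than 0.3° from the stack, and its top is at about 120 mm, which leaves the 20 mm air gap.
- **Level:** the depth images gave tilts between −0.55° and +0.21°. They differ in sign between cameras, so I took the slat as level.
- **Bystanders:** the strip has not moved in either fixed camera. I compared the tin, spanner and screwdriver by eye only, and they look unmoved.

**Disagreement:** the three cameras differ by 2–4 mm on absolute positions, so I used averages. No check failed.

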